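# Pick the heaviest shaker by feel and hold it up to the microphone

## Robot

A 6-joint arm with a two-finger parallel gripper is mounted at the origin on the work surface. World frame = base frame: x ahead of the robot, y to its left, z up, the work surface at z = 0. Lengths are in m, angles in rad, forces in N, time in s.
With the tool pointing down it reaches from about 0.375 to 0.9 m from the base axis. Payload 3.1 kg.
Tool frame: the origin (TCP) lies midway between the tips of the shut fingers; the grasp point (between the pads) lies 19 mm behind it; x points along the fingers, z is the direction in which the jaws open and shut, and the axes are right-handed (so a half turn about x gives the same grasp; the last joint's range is limited). The gripper opens to 85 mm and grips with 20 to 120 N. Pads are 22 mm wide; open, the fingers measure 114 mm over their backs; the gripper's body (76 mm by 85 mm) begins 54 mm behind the grasp point. The pads swing forward as they close: fully open they stand 13 mm farther back than shut.
Start: joints at [-1.351, 0.527, 1.433, -0, 1.181, -0.178], TCP at [0.242, -0.576, 0.231] pointing down, gripper open.
Joint ranges: [-3.08, 3.08], [-0.75, 2.2], [0.22, 2.44], [-1.43, 4.57], [0, 2.65], [-2.85, 2.85]. Speed limits (rad/s): [2.79, 2.79, 3.14, 3.14, 3.14, 3.14].

## Interface

Orientations are given as a unit quaternion [x, y, z, w].
In Python, from station import status, snapshot, camera_params, ticket gives the robot as it stands.
- The arm moves only by the tool arm_command, never from a script. Its argument "series" is a list that holds one entry, the list of rows, each a list of 4 numbers: the shift along the tool's x, y, z in mm, then the turn about the tool's x in rad. A call has 1 to 10 rows; each row shifts and turns the commanded pose from where the row before left it, along the tool's axes as they then stand; what a row does not reach is not made up. A row lasts 1/10 s, in which the tool goes at most 50 mm and 8.59 degrees, less where a joint would pass 70% of its speed; a pose out of reach is approached as far as the arm can. A call is refused whole if a number of a shift passes 50 or a number of a turn 0.15, either way. A call with a gripper value outside its range is refused whole. "jaw" is the opening in per cent of the stroke, from 0 (shut) to 100 (fully open), set as the call begins (left out, the last holds). The fingers move at their own pace and stop on an object; "force" is the grip in N (left out, the last holds). Time passes only in rows, so rows that do not move let the fingers close. It gives the time, the measured TCP pose, the force and the opening at its end, in the units of the state.
- status.sense(): the state, without advancing time (a new reading comes with each control period).
- snapshot(name): name is "scene" or "top" or "wrist"; returns the picture (420x560x3 uint8, red, green, blue); there is no depth.
- camera_params(name): a dict with "fovy" (degrees; the focal length in pixels is half the picture's height over the tangent of half this angle, whatever the lens; pixels are square), "cx", "cy" (the principal point, pixels), "extrinsics" (4x4, takes a point from camera to world coordinates); the wrist camera has in their place "mount" (4x4, takes a point from camera to tool coordinates, whose origin is the TCP and whose axes are the tool frame's). Camera axes: x right, y down, z forward; pixel columns grow to the right and rows downward; lengths in m; the calibration is good to about 2 mm. A picture is of the moment at which its call begins: read the wrist's pose just before it. camera_params takes no time and is no camera call.
- ticket.sign_off(): hands the job in, once; it reports no verdict.
The state is a dict: "t": time; "q": joint angles; "qd": joint speeds; "tau": joint torques, N m; "tcp_pos": TCP position; "tool_rot": TCP orientation; "force": force on the tool from outside, world axes, zero at the start; "ft_torque": the same for the moment, N m; "finger_gap": opening from 0.0 (shut) to 1.0 (fully open).
Only numpy, scipy, OpenCV 4.12 (cv2) and the standard library are available. Lean on these libraries where they do the work, as an engineer would, in place of code of your own. Each camera call takes 0.05 s, during which the arm holds its last target. There are 200 camera calls.

## Task

The three shakers on the percussion tray look alike, but one is clearly the heaviest and that is the one for the recording: heft them one after another from the robot's left to its right, lifting each clear of the tray, and stand the two lighter ones back upright on the tray. End the program while still holding: the heaviest held up by the gripper alone, upright and still, its middle level with the microphone's head and about 8 cm straight in front of it, without ever touching the microphone. Do not tip any shaker over, and leave the pedal, the mug and the cowbell where they are.

Things in the scene. Friction and masses are not known exactly. Their poses are not given: they have to be found in the camera images.
- shaker_left: One of three shakers that look exactly alike: closed upright aluminium cylinder, 52 mm across, 110 mm tall, thin black end caps. Origin at the centre of its underside, z up its axis; yaw means nothing. Rigid, safe to grip firmly. They weigh 0.14 to 0.57 kg; the heaviest, which may be any of the three, is at least 0.2 kg heavier than the others. This one starts on the left (+y) place of the tray.
- shaker_middle: One of three shakers that look exactly alike: closed upright aluminium cylinder, 52 mm across, 110 mm tall, thin black end caps. Origin at the centre of its underside, z up its axis; yaw means nothing. Rigid, safe to grip firmly. They weigh 0.14 to 0.57 kg; the heaviest, which may be any of the three, is at least 0.2 kg heavier than the others. This one starts on the middle place of the tray.
- shaker_right: One of three shakers that look exactly alike: closed upright aluminium cylinder, 52 mm across, 110 mm tall, thin black end caps. Origin at the centre of its underside, z up its axis; yaw means nothing. Rigid, safe to grip firmly. They weigh 0.14 to 0.57 kg; the heaviest, which may be any of the three, is at least 0.2 kg heavier than the others. This one starts on the right (-y) place of the tray.
- tray: Flat percussion tray lying fixed on the desk: 200 mm (x) by 360 mm (y), blue felt floor 8 mm above the desk, wooden rim 8 mm wide whose top is 16 mm above the desk. Origin at the centre of its underside. The shakers stand on the felt in a row along its y axis, 99 to 131 mm apart between axes, up to 22 mm off its middle line (its +y is the robot's left).
- mic_head (a point): Front of the ball-shaped grille of a wireless hand microphone that lies level, 200 mm above the desk, in a clip on a fixed desk stand. The x axis runs from the head back along the microphone, away from the robot, so in front of it is the frame's -x; z is up. The ball is 51 mm across, the microphone 200 mm long; the post of the stand is 103 mm behind this point.
- mic: The desk stand with the microphone: round base 130 mm across, fixed to the desk, post 15 mm thick. Origin at the centre of the base's underside, axes as mic_head.
- pedal: Bystander: red effects pedal, 112 x 68 mm, 54 mm tall with its knobs, standing loose on the desk. Origin at the centre of its underside.
- mug: Bystander: blue mug, 82 mm across and 95 mm tall, handle at its +y, standing loose on the desk. Origin at the centre of its underside.
- cowbell: Bystander: dark steel cowbell standing loose on its mouth, 46 x 82 mm at the foot, 111 mm tall with its clamp. Origin at the centre of its underside.
Things that resemble listed ones, but are neither listed nor needed, are in the scene too. Leave any blue or green look-alike of the shaker_middle alone. Leave any green look-alike of the mic alone.

How it is judged:
By the outcome, as a careful person would: the job done as asked, in the order asked, and still so for the second after the job is handed in, while the arm keeps its last pose, push and grip.
It also fails if it takes over 72 s, if anything falls off the work surface, if the arm or the gripper's body presses on something with over 40 N, if the wrist force passes 120 N, or if a joint passes its speed limit or range.

## Working session

There is one attempt and no reset: what is moved stays moved. The work goes in short steps, Python scripts to look and compute and a tool call to move; the robot and the scene stay as the last step left them, time stands still between calls to the robot, and variables do not carry over. Pictures are saved under pics/ and viewed, about 8 in all and at most 12, crops included, and the job is handed in when it is done.

Besides the shell and the picture viewer there is one more tool, called after "Request:" as a command line: name --argument value ..., lists and objects as JSON in quotes. arm_command: Moves the arm, as the interface text tells. Its arguments: {"type":"object","properties":{"series":{"type":"array"},"jaw":{"type":"number"},"force":{"type":"number"}},"required":["series"]}

```bash
mkdir -p pics; ls
python3 - <<'E'
from station import status,snapshot,camera_params
import cv2,json
s=status.sense();print({k:s[k] for k in('t','q','tcp_pos','tool_rot','force','finger_gap')})
for n in('scene','top','wrist'):
    im=snapshot(n);cv2.imwrite(f'pics/{n}0.png',im[:,:,::-1]);p=camera_params(n);print(n,p)
E
```

```text
pics
{'t': 0.0, 'q': array([-1.35146671e+00,  5.28454758e-01,  1.43390107e+00,  2.17712502e-05,
        1.18140705e+00, -1.78511159e-01]), 'tcp_pos': array([ 0.24201094, -0.57546609,  0.23034103]), 'tool_rot': array([ 0.3918734 ,  0.58949243, -0.39080039,  0.58839525]), 'force': array([ 0.68647178, -0.03450827,  0.0187138 ]), 'finger_gap': 1.0005422864729987}
scene {'fovy': 45.9523171121324, 'cx': 284.58541777887973, 'cy': 217.66382853487266, 'extrinsics': array([[ 2.75518002e-01,  7.76560499e-01, -5.66607114e-01,
         1.31432232e+00],
       [ 9.61295173e-01, -2.21839877e-01,  1.63397243e-01,
        -2.38668100e-01],
       [ 1.19179175e-03, -5.89695565e-01, -8.07624739e-01,
         1.20578678e+00],
       [ 0.00000000e+00,  0.00000000e+00,  0.00000000e+00,
         1.00000000e+00]])}
top {'fovy': 48.298377908533546, 'cx': 275.74792545351437, 'cy': 201.7639737346987, 'extrinsics': array([[ 0.01228588, -0.99668527,  0.08042089,  0.46406306],
       [-0.99977852, -0.01361865, -0.01604487, -0.01569578],
       [ 0.01708691, -0.08020596, -0.99663185,  1.31286272],
       [ 0.        ,  0.        ,  0.        ,  1.        ]])}
wrist {'fovy': 61.97895022000882, 'cx': 282.41669918572455, 'cy': 209.10461745458863, 'mount': array([[-4.99533882e-04, -2.66177744e-01,  9.63923835e-01,
        -1.42191324e-01],
       [-1.50909884e-04, -9.63923924e-01, -2.66177847e-01,
         6.68597672e-02],
       [ 9.99999864e-01, -2.78430487e-04,  4.41343807e-04,
        -4.51457812e-04],
       [ 0.00000000e+00,  0.00000000e+00,  0.00000000e+00,
         1.00000000e+00]])}
```

View pics/scene0.png

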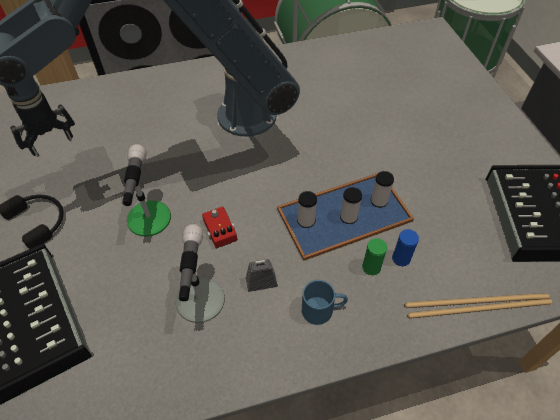

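View pics/top0.png

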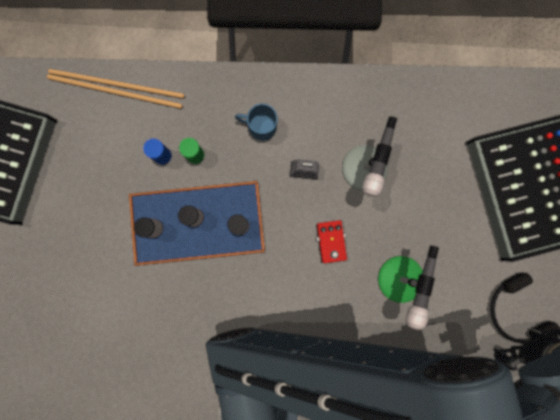

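The scene view has the three shakers on the tray, with cap tops near (308,199), (352,194) and (384,178). The grey-based mic's head is at (193,233); the mic at (136,155) has a green base and is the decoy. In the top view the caps are at (147,228), (189,215) and (237,225), and the mic head is at (374,184). I'll enlarge these areas.

Run:
```python
import cv2,numpy as np
s=cv2.imread('pics/scene0.png');t=cv2.imread('pics/top0.png')
def c(im,x,y,w,h,k):return cv2.resize(im[y:y+h,x:x+w],None,fx=k,fy=k,interpolation=cv2.INTER_CUBIC)
def g(im,x,y,k,st=10):
    h,w=im.shape[:2]
    for u in range(0,w,st*k):
        cv2.line(im,(u,0),(u,4),(0,255,255),1); 
        if (u//k)%20==0: cv2.putText(im,str(x+u//k),(u,14),0,.35,(0,255,255),1)
    for v in range(0,h,st*k):
        cv2.line(im,(0,v),(4,v),(0,255,255),1); 
        if (v//k)%20==0: cv2.putText(im,str(y+v//k),(6,v+4),0,.35,(0,255,255),1)
    return im
A=g(c(s,270,160,160,100,5),270,160,5)
B=g(c(t,120,170,160,100,5),120,170,5)[:,:]
M1=g(c(s,160,215,80,110,5),160,215,5);M2=g(c(t,330,110,80,110,5),330,110,5)
cv2.imwrite('pics/A.png',np.vstack([A,B])[:1000]); 
AB=np.vstack([g(c(s,290,160,120,75,6),290,160,6)[:, :720],])
cv2.imwrite('pics/sh.png',cv2.resize(np.vstack([A,B]),(600,750))) 
cv2.imwrite('pics/sA.png',np.vstack([g(c(s,275,165,140,70,4),275,165,4),g(c(t,125,180,140,70,4),125,180,4)]))
cv2.imwrite('pics/mic.png',np.hstack([M1,M2]))
```

```text
(no output)
```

View pics/sA.png

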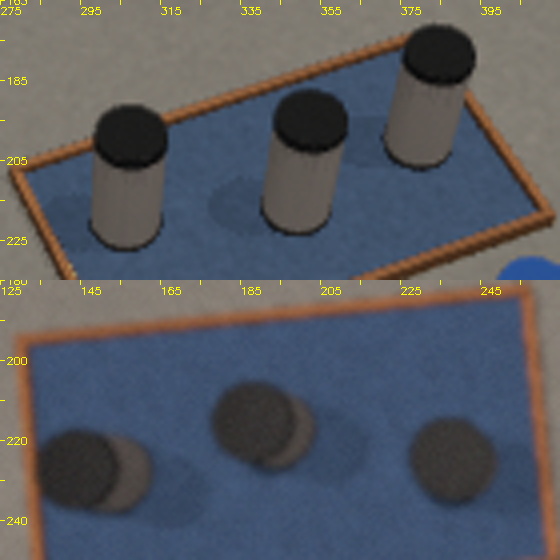

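View pics/mic.png

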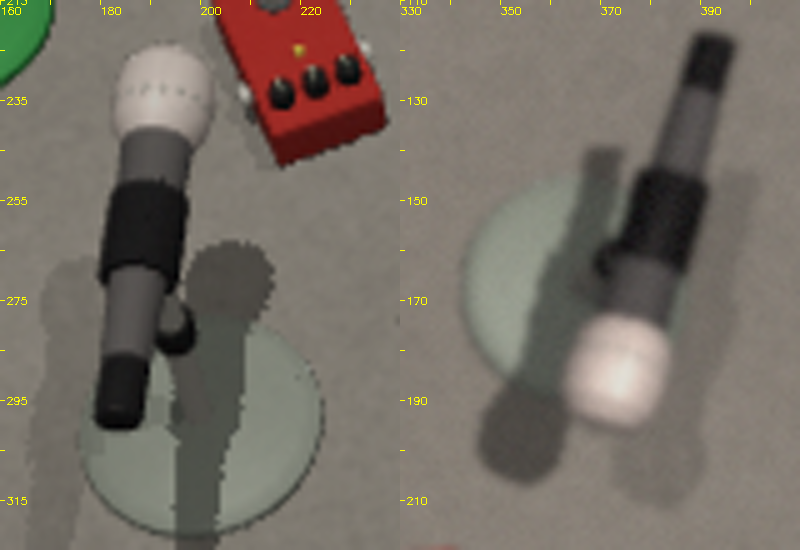

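Crops read as follows. Scene caps are (307.8,197.8), (352.6,194.3) and (384.5,178), matching top caps (238.2,224.8), (188.5,215.3) and (144.5,227.2). The mic ball is at scene (192.4,234) and top (373.5,184), and its tail end at scene (184.3,298) and top (393,117.5).

```bash
cat > h.py <<'E'
import numpy as np
from station import status,snapshot,camera_params
from scipy.spatial.transform import Rotation as R
def ray(n,uv,s=None):
    p=camera_params(n);f=210/np.tan(np.radians(p['fovy']/2))
    if n=='wrist':
        s=s or status.sense();T=np.eye(4);T[:3,:3]=R.from_quat(s['tool_rot']).as_matrix();T[:3,3]=s['tcp_pos'];E=T@p['mount']
    else:E=p['extrinsics']
    d=E[:3,:3]@[(uv[0]-p['cx'])/f,(uv[1]-p['cy'])/f,1];return E[:3,3],d/np.linalg.norm(d)
def tri(rs):
    A=sum(np.eye(3)-np.outer(d,d) for o,d in rs);b=sum((np.eye(3)-np.outer(d,d))@o for o,d in rs)
    x=np.linalg.solve(A,b);return x,[np.linalg.norm(np.cross(x-o,d)) for o,d in rs]
def atz(r,z):o,d=r;return o+d*(z-o[2])/d[2]
E
python3 - <<'E'
from h import *
np.set_printoptions(precision=4,suppress=True)
for k,a,b,z in[('right',(307.8,197.8),(238.2,224.8),.118),('mid',(352.6,194.3),(188.5,215.3),.118),('left',(384.5,178),(144.5,227.2),.118),('ball',(192.4,234),(373.5,184),.2),('tail',(184.3,298),(393,117.5),.2)]:
    r=[ray('scene',a),ray('top',b)];print(k,*tri(r),atz(r[0],z)[:2],atz(r[1],z)[:2])
for k,b,z in[('pedal',(332,241),.05),('cowbell',(305,168),.1),('mug',(262,122),.095),('green',(191,150),.1),('greenmicball',(418,318),.2)]:
    print(k,atz(ray('top',b),z))
# tray corners
for b in[(131,195),(259,184),(263,251),(137,263)]:print(atz(ray('top',b),.016))
s=status.sense();print(R.from_quat(s['tool_rot']).as_matrix())
E
```

```text
right [0.5009 0.0618 0.1159] [np.float64(0.0017583532173697958), np.float64(0.001758353217369697)] [0.5028 0.0629] [0.5003 0.06  ]
mid [0.5233 0.1882 0.1152] [np.float64(0.0009805863210539086), np.float64(0.0009805863210539524)] [0.5255 0.1881] [0.5229 0.1868]
left [0.4915 0.2988 0.1147] [np.float64(0.0008019585760824594), np.float64(0.0008019585760824776)] [0.4941 0.2981] [0.4912 0.2972]
ball [ 0.599  -0.2662  0.2066] [np.float64(2.7070690782316615e-05), np.float64(2.7070690782386313e-05)] [ 0.5943 -0.2664] [ 0.5998 -0.2677]
tail [ 0.7627 -0.3143  0.2024] [np.float64(0.0010194349883786145), np.float64(0.0010194349883787014)] [ 0.7617 -0.3135] [ 0.7631 -0.316 ]
pedal [ 0.4621 -0.1888  0.05  ]
cowbell [ 0.6516 -0.1107  0.1   ]
mug [0.7734 0.0036 0.095 ]
green [0.6946 0.1879 0.1   ]
greenmicball [ 0.2845 -0.3712  0.2   ]
[0.582  0.3642 0.016 ]
[0.6177 0.0107 0.016 ]
[ 0.4322 -0.0031  0.016 ]
[0.3955 0.3409 0.016 ]
[[-0.0004  0.9219  0.3874]
 [ 0.0016  0.3874 -0.9219]
 [-1.      0.0003 -0.0016]]
```

The fits agree. Cap heights come out at 0.115–0.116, against 0.118 expected. Shaker spacings are 128 and 115 mm. The ball is at z ≈ 0.2, and mic length and tray size match. First move: rise and turn the jaw onto world x.

Request:
arm_command --series '[[[-22,0,0,-0.147],[-22,0,0,-0.147],[-22,0,0,-0.147],[-22,0,0,-0.147],[-22,0,0,-0.147],[-22,0,0,-0.147],[-22,0,0,-0.147],[-16,0,0,-0.144],[0,0,0,0]]]' --jaw 100 --force 60

```text
t: 1.05
tcp_pos: [0.2424, -0.5771, 0.4038]
tool_rot: [-0.002, 0.707, -0.002, 0.708]
force: [-0.7, -0.1, 0.2]
finger_gap: 0.997
```

Request:
arm_command --series '[[[0,40,25,0],[0,40,25,0],[0,40,25,0],[0,40,25,0],[0,40,25,0],[0,40,25,0],[0,40,25,0],[0,40,25,0],[0,40,25,0],[0,40,25,0]]]'

```text
t: 2.05
tcp_pos: [0.4923, -0.174, 0.3999]
tool_rot: [0.002, 0.708, -0.001, 0.706]
force: [0.2, -0.1, -0.0]
finger_gap: 1.003
```

Request:
arm_command --series '[[[0,48,0,0],[0,48,0,0],[0,48,0,0],[0,48,0,0],[0,48,0,0],[0,48,0,0],[15,48,0,0],[15,48,0,0],[15,48,0,0],[15,44,0,0]]]'

```text
t: 3.05
tcp_pos: [0.491, 0.301, 0.3395]
tool_rot: [0.001, 0.708, -0.001, 0.706]
force: [0.4, 0.2, 0.7]
finger_gap: 0.998
```

Request:
arm_command --series '[[[30,0,0,0],[30,0,0,0],[20,0,0,0],[20,0,0,0],[0,0,0,0],[0,0,0,0]]]'

```text
t: 3.65
tcp_pos: [0.4916, 0.2988, 0.2408]
tool_rot: [0.0, 0.708, -0.001, 0.706]
force: [0.6, -0.1, 0.6]
finger_gap: 0.998
```

```bash
cat >> h.py <<'E'
def proj(P,s):
    p=camera_params('wrist');f=210/np.tan(np.radians(p['fovy']/2));T=np.eye(4);T[:3,:3]=R.from_quat(s['tool_rot']).as_matrix();T[:3,3]=s['tcp_pos']
    c=np.linalg.inv(T@p['mount'])@np.append(P,1);return p['cx']+f*c[0]/c[2],p['cy']+f*c[1]/c[2]
def ring(im,P,s,r=.026):
    import cv2
    q=np.array([proj([P[0]+r*np.cos(a),P[1]+r*np.sin(a),P[2]],s) for a in np.linspace(0,6.283,60)])
    cv2.polylines(im,[np.int32(q*16)],1,(0,255,255),1,cv2.LINE_AA,4)
E
python3 - <<'E'
from h import *
import cv2
s=status.sense();im=snapshot('wrist')[:,:,::-1].copy()
for P in[(.4925,.2985,.118),(.524,.1878,.118),(.5015,.0612,.118)]:ring(im,P,s);print(proj(P,s))
cv2.imwrite('pics/w1.png',im)
E
```

```text
(np.float64(284.6149161313622), np.float64(202.28662074076695))
(np.float64(320.99213177201375), np.float64(325.9885829222394))
(np.float64(294.0088570305734), np.float64(440.85838286150346))
```

View pics/w1.png

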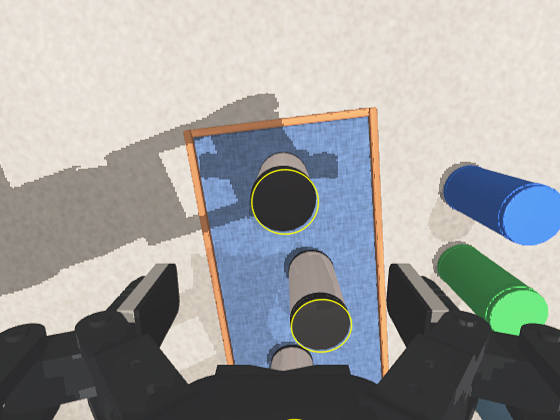

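The predicted rings sit on the caps: (285,202) for the left one and (321,326) for the middle. The estimate is confirmed, so I go down and grip.

Request:
arm_command --series '[[[30,0,0,0],[30,0,0,0],[30,0,0,0],[30,0,0,0],[25,0,0,0],[18,0,0,0],[10,0,0,0],[0,0,0,0]]]'

```text
t: 4.5
tcp_pos: [0.4922, 0.299, 0.0683]
tool_rot: [0.0, 0.707, -0.0, 0.707]
force: [-0.3, -0.6, 0.5]
finger_gap: 0.999
```

Request:
arm_command --series '[[[0,0,0,0],[0,0,0,0],[0,0,0,0],[0,0,0,0],[0,0,0,0],[0,0,0,0],[0,0,0,0],[0,0,0,0]]]' --jaw 0 --force 60

```text
t: 5.3
tcp_pos: [0.4926, 0.2994, 0.0703]
tool_rot: [0.0, 0.706, 0.0, 0.708]
force: [-1.0, 0.1, 6.6]
finger_gap: 0.606
```

Request:
arm_command --series '[[[-5,0,0,0],[-10,0,0,0],[-15,0,0,0],[-15,0,0,0],[-10,0,0,0],[-5,0,0,0],[0,0,0,0],[0,0,0,0],[0,0,0,0],[0,0,0,0]]]'

```text
t: 6.3
tcp_pos: [0.4917, 0.2988, 0.1279]
tool_rot: [-0.0, 0.708, -0.0, 0.707]
force: [0.5, -0.4, -2.7]
finger_gap: 0.6
```

```bash
cat > w.py <<'E'
from h import *
# hold still: each camera call takes .05 s, giving a new reading
r=[]
for i in range(6):
    snapshot('wrist');s=status.sense();r.append(s['force'])
print('F',np.mean(r,0),np.std(r,0),'tcp',s['tcp_pos'],'gap',s['finger_gap'],'t',s['t'],'tau',s['tau'][:3])
E
python3 w.py
```

```text
F [ 0.16340915 -0.2538225  -2.26314297] [0.19557576 0.76577209 0.31520664] tcp [0.49209199 0.29899524 0.12840805] gap 0.6017345125976103 t 6.6 tau [-1.76120997e-03 -4.40051365e+01 -1.36242494e+01]
```

Left shaker: about 2.3–2.7 N. Setting it back.

Request:
arm_command --series '[[[10,0,0,0],[20,0,0,0],[15,0,0,0],[8,0,0,0],[4,0,0,0],[2,0,0,0],[1,0,0,0],[0,0,0,0],[0,0,0,0]]]'

```text
t: 7.5
tcp_pos: [0.4915, 0.2989, 0.0704]
tool_rot: [-0.0, 0.707, -0.0, 0.707]
force: [-2.8, -1.5, 7.7]
finger_gap: 0.605
```

Request:
arm_command --series '[[[0,0,0,0],[0,0,0,0],[0,0,0,0],[0,0,0,0],[0,0,0,0],[0,0,0,0]]]' --jaw 100

```text
t: 8.1
tcp_pos: [0.4922, 0.299, 0.0685]
tool_rot: [0.0, 0.707, -0.0, 0.707]
force: [-0.3, 0.5, 0.6]
finger_gap: 1.003
```

Request:
arm_command --series '[[[-10,0,0,0],[-20,0,0,0],[-35,0,0,0],[-40,0,0,0],[-40,0,0,0],[-20,-10,0,0],[0,-40,10,0],[0,-41,15,0],[0,-20,7,0],[0,0,0,0]]]'

```text
t: 9.1
tcp_pos: [0.5253, 0.1855, 0.2345]
tool_rot: [0.001, 0.707, -0.002, 0.708]
force: [0.1, 0.4, -0.1]
finger_gap: 1.004
```

Run:
```python
from h import *
import cv2
s=status.sense();im=snapshot('wrist')[:,:,::-1].copy()
for P in[(.492,.299,.118),(.524,.1878,.118),(.5015,.0612,.118)]:ring(im,P,s)
print(s['tcp_pos']);cv2.imwrite('pics/w2.png',im)
```

```text
[0.52533271 0.18545428 0.23447608]
```

View pics/w2.png

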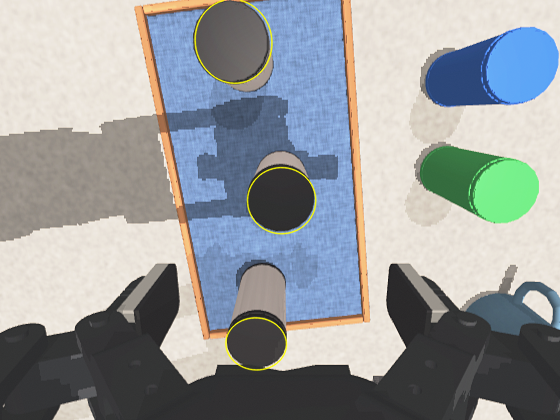

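The left shaker stands upright again at (232,41). The middle ring at (281,200) and the right ring at (256,343) match their caps. Next is the middle one.

Request:
arm_command --series '[[[30,0,0,0],[30,0,0,0],[30,0,0,0],[30,0,0,0],[25,0,0,0],[15,0,0,0],[7,0,0,0],[0,0,0,0]]]'

```text
t: 9.95
tcp_pos: [0.5233, 0.1888, 0.0659]
tool_rot: [-0.0, 0.708, 0.0, 0.706]
force: [1.1, 0.2, -0.3]
finger_gap: 1.001
```

Request:
arm_command --series '[[[0,0,0,0],[0,0,0,0],[0,0,0,0],[0,0,0,0],[0,0,0,0],[0,0,0,0],[0,0,0,0],[0,0,0,0]]]' --jaw 0

```text
t: 10.75
tcp_pos: [0.5244, 0.1883, 0.068]
tool_rot: [0.0, 0.707, 0.0, 0.708]
force: [-1.6, 0.3, 6.1]
finger_gap: 0.592
```

Request:
arm_command --series '[[[-5,0,0,0],[-10,0,0,0],[-15,0,0,0],[-15,0,0,0],[-10,0,0,0],[-5,0,0,0],[0,0,0,0],[0,0,0,0],[0,0,0,0],[0,0,0,0]]]'

```text
t: 11.75
tcp_pos: [0.5237, 0.1879, 0.1259]
tool_rot: [-0.0, 0.708, -0.0, 0.707]
force: [-0.0, -1.0, -5.9]
finger_gap: 0.595
```

```bash
python3 w.py
```

```text
F [-0.18811291  0.27625171 -5.61390884] [0.6568871  0.8060889  0.43517966] tcp [0.52408685 0.18799168 0.12643684] gap 0.5944290548510497 t 12.05 tau [-2.78709173e-03 -4.41677463e+01 -1.36099899e+01]
```

The middle one reads 5.6 N, about 0.57 kg. The order still asks for all three to be hefted, so I set it back and lift the right one.

Request:
arm_command --series '[[[10,0,0,0],[20,0,0,0],[15,0,0,0],[8,0,0,0],[4,0,0,0],[2,0,0,0],[1,0,0,0],[0,0,0,0],[0,0,0,0]]]'

```text
t: 12.95
tcp_pos: [0.5236, 0.188, 0.068]
tool_rot: [-0.0, 0.707, 0.0, 0.707]
force: [-5.0, -0.9, 6.2]
finger_gap: 0.593
```

Request:
arm_command --series '[[[0,0,0,0],[0,0,0,0],[0,0,0,0],[0,0,0,0],[0,0,0,0],[0,0,0,0]]]' --jaw 100

```text
t: 13.55
tcp_pos: [0.5242, 0.188, 0.0665]
tool_rot: [0.0, 0.707, 0.0, 0.707]
force: [-0.5, -0.2, 0.3]
finger_gap: 0.997
```

Request:
arm_command --series '[[[-10,0,0,0],[-20,0,0,0],[-35,0,0,0],[-40,0,0,0],[-40,0,0,0],[-20,-10,0,0],[0,-45,-8,0],[0,-45,-10,0],[0,-27,-5,0],[0,0,0,0]]]'

```text
t: 14.55
tcp_pos: [0.5005, 0.0583, 0.2324]
tool_rot: [0.001, 0.707, -0.002, 0.707]
force: [-0.8, 1.2, 0.6]
finger_gap: 0.996
```

Request:
arm_command --series '[[[30,0,0,0],[30,0,0,0],[30,0,0,0],[30,0,0,0],[25,0,0,0],[13,0,0,0],[5,0,0,0],[0,0,0,0]]]'

```text
t: 15.35
tcp_pos: [0.5012, 0.0616, 0.0683]
tool_rot: [-0.0, 0.707, 0.0, 0.707]
force: [-0.2, 0.5, -0.6]
finger_gap: 1.004
```

Request:
arm_command --series '[[[0,0,0,0],[0,0,0,0],[0,0,0,0],[0,0,0,0],[0,0,0,0],[0,0,0,0],[0,0,0,0],[0,0,0,0]]]' --jaw 0

```text
t: 16.15
tcp_pos: [0.502, 0.061, 0.0699]
tool_rot: [0.0, 0.706, -0.0, 0.708]
force: [0.7, 0.2, 5.7]
finger_gap: 0.598
```

Request:
arm_command --series '[[[-5,0,0,0],[-10,0,0,0],[-15,0,0,0],[-15,0,0,0],[-10,0,0,0],[-5,0,0,0],[0,0,0,0],[0,0,0,0],[0,0,0,0],[0,0,0,0]]]'

```text
t: 17.15
tcp_pos: [0.5007, 0.061, 0.128]
tool_rot: [0.0, 0.708, 0.0, 0.707]
force: [0.5, -0.5, -1.4]
finger_gap: 0.592
```

```bash
python3 w.py
```

```text
F [ 0.04884595 -0.02575611 -1.17816628] [0.49295323 0.260849   0.35417807] tcp [0.50109757 0.06101526 0.12842578] gap 0.5945912016019451 t 17.45 tau [-1.29170323e-03 -3.80719399e+01 -1.12918773e+01]
```

Right: 1.2 N, so the middle is clearly the heaviest (5.6 vs 2.3 and 1.2 N). Now set the right one back and return for the middle.

Request:
arm_command --series '[[[10,0,0,0],[20,0,0,0],[15,0,0,0],[8,0,0,0],[4,0,0,0],[2,0,0,0],[1,0,0,0],[0,0,0,0],[0,0,0,0]]]'

```text
t: 18.35
tcp_pos: [0.5008, 0.061, 0.0698]
tool_rot: [-0.0, 0.707, 0.0, 0.707]
force: [-1.4, 0.9, 5.5]
finger_gap: 0.598
```

Request:
arm_command --series '[[[0,0,0,0],[0,0,0,0],[0,0,0,0],[0,0,0,0],[0,0,0,0],[0,0,0,0]]]' --jaw 100

```text
t: 18.95
tcp_pos: [0.5011, 0.061, 0.0685]
tool_rot: [0.0, 0.707, -0.0, 0.707]
force: [-0.4, 0.1, -0.3]
finger_gap: 1.002
```

Request:
arm_command --series '[[[-10,0,0,0],[-20,0,0,0],[-35,0,0,0],[-40,0,0,0],[-40,0,0,0],[-20,10,0,0],[0,45,8,0],[0,45,10,0],[0,27,5,0],[0,0,0,0]]]'

```text
t: 19.95
tcp_pos: [0.5244, 0.1912, 0.2344]
tool_rot: [-0.001, 0.706, 0.002, 0.708]
force: [-0.4, -1.1, 0.3]
finger_gap: 0.997
```

Run:
```python
from h import *
import cv2
s=status.sense();im=snapshot('wrist')[:,:,::-1].copy()
for P in[(.492,.299,.118),(.524,.1878,.118),(.5015,.0612,.118)]:ring(im,P,s)
print(s['tcp_pos']);cv2.imwrite('pics/w3.png',im)
```

```text
[0.52444317 0.19116304 0.23441874]
```

View pics/w3.png

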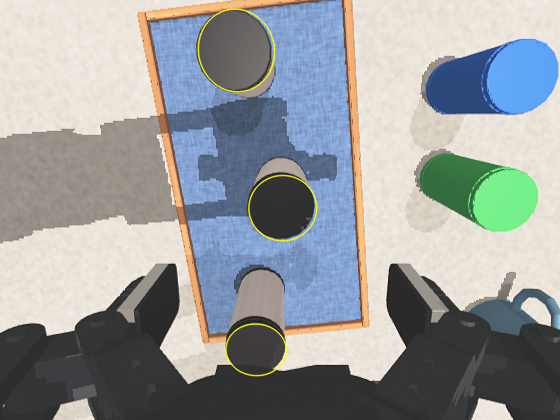

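All three stand upright, with the rings on the caps. I grip the middle one more firmly and lift high.

Request:
arm_command --series '[[[30,0,0,0],[30,0,0,0],[30,0,0,0],[30,0,0,0],[25,0,0,0],[15,0,0,0],[5,0,0,0],[0,0,0,0]]]'

```text
t: 20.8
tcp_pos: [0.5237, 0.1869, 0.0683]
tool_rot: [0.0, 0.708, -0.001, 0.707]
force: [0.4, 0.2, 0.1]
finger_gap: 0.995
```

Request:
arm_command --series '[[[0,0,0,0],[0,0,0,0],[0,0,0,0],[0,0,0,0],[0,0,0,0],[0,0,0,0],[0,0,0,0],[0,0,0,0]]]' --jaw 0 --force 80

```text
t: 21.6
tcp_pos: [0.5241, 0.188, 0.0701]
tool_rot: [-0.0, 0.707, 0.0, 0.707]
force: [-1.7, -0.8, 5.3]
finger_gap: 0.593
```

Request:
arm_command --series '[[[-5,0,0,0],[-15,0,0,0],[-30,0,0,0],[-40,0,0,0],[-40,0,0,0],[-40,0,0,0],[-40,0,0,0],[-40,0,0,0],[-20,0,0,0],[-10,0,0,0]]]'

```text
t: 22.6
tcp_pos: [0.5242, 0.1881, 0.3507]
tool_rot: [0.0, 0.706, 0.0, 0.708]
force: [0.6, -0.4, -5.1]
finger_gap: 0.594
```

Request:
arm_command --series '[[[0,-15,-1,0],[0,-30,-2,0],[0,-45,-3,0],[0,-48,-3,0],[0,-48,-3,0],[0,-48,-3,0],[0,-48,-3,0],[0,-48,-3,0],[0,-45,-3,0],[0,-30,-2,0]]]'

```text
t: 23.6
tcp_pos: [0.4957, -0.2207, 0.3458]
tool_rot: [0.001, 0.709, -0.001, 0.705]
force: [1.7, -0.8, -6.0]
finger_gap: 0.594
```

Request:
arm_command --series '[[[0,-14,-1,0],[0,-6,0,-0.05],[0,0,0,-0.13],[0,0,0,-0.145],[0,0,0,-0.145],[0,0,0,-0.145],[0,0,0,-0.145],[0,0,0,-0.145],[0,0,0,-0.145],[0,0,0,-0.14]]]'

```text
t: 24.6
tcp_pos: [0.4958, -0.2357, 0.3465]
tool_rot: [-0.397, 0.585, 0.4, 0.584]
force: [-0.0, -0.3, -5.3]
finger_gap: 0.589
```

Request:
arm_command --series '[[[0,0,0,-0.07],[0,0,0,-0.03],[0,0,0,0],[0,0,0,0],[0,0,0,0]]]'

```text
t: 25.1
tcp_pos: [0.497, -0.2368, 0.3483]
tool_rot: [-0.425, 0.565, 0.425, 0.565]
force: [0.9, -1.0, -5.5]
finger_gap: 0.591
```

```bash
python3 w.py
python3 - <<'E'
from h import *
import cv2
s=status.sense();im=snapshot('wrist')[:,:,::-1].copy()
cv2.imwrite('pics/w4.png',im);print(R.from_quat(s['tool_rot']).as_matrix(),proj((.598,-.2665,.2),s))
E
```

```text
F [ 0.23563299  0.01852506 -5.43921435] [0.28531373 0.1525894  0.35029398] tcp [ 0.49713028 -0.23700978  0.34861928] gap 0.5918269962385594 t 25.4 tau [ 1.28086482e-03 -3.89798892e+01 -2.21477348e+01]
[[ 7.56488018e-05 -9.60787902e-01  2.77284332e-01]
 [-3.99754828e-05  2.77284330e-01  9.60787905e-01]
 [-9.99999996e-01 -8.37670289e-05 -1.74317330e-05]] (np.float64(282.1283981473141), np.float64(304.7598898436084))
```

View pics/w4.png

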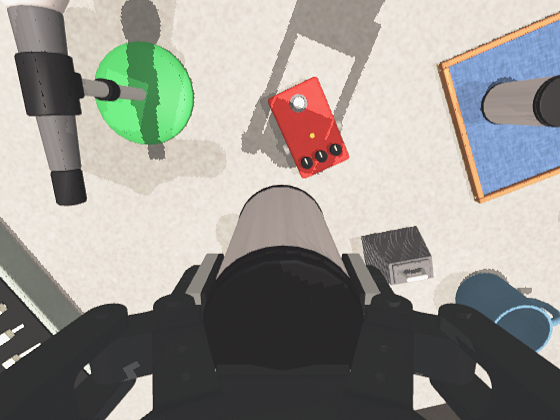

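The shaker hangs upright, and force is steady at 5.4 N. The mic is hidden behind the gripper; the pedal at (308,128) and the cowbell at (398,258) are untouched. I lower straight down.

Request:
arm_command --series '[[[10,0,0,0],[20,0,0,0],[25,0,0,0],[25,0,0,0],[25,0,0,0],[18,0,0,0],[10,0,0,0],[6,0,0,0],[2,0,0,0],[0,0,0,0]]]'

```text
t: 26.45
tcp_pos: [0.4976, -0.2373, 0.208]
tool_rot: [-0.426, 0.565, 0.425, 0.565]
force: [1.1, -0.3, -4.6]
finger_gap: 0.589
```

```bash
python3 w.py
python3 - <<'E'
from h import *
import cv2
o=[]
for n,(x,y) in(('scene',(150,170)),('top',(320,130))):
    im=snapshot(n)[:,:,::-1].copy();cv2.imwrite(f'pics/{n}5.png',im)
    im=cv2.resize(im[y:y+120,x:x+80],None,fx=5,fy=5,interpolation=cv2.INTER_CUBIC)
    for k in range(0,120,10):
        cv2.line(im,(0,k*5),(5,k*5),(0,255,255));cv2.putText(im,str(y+k),(7,k*5+4),0,.35,(0,255,255))
        if k<80:cv2.line(im,(k*5,0),(k*5,5),(0,255,255));cv2.putText(im,str(x+k),(k*5,15),0,.35,(0,255,255))
    o.append(im)
cv2.imwrite('pics/f.png',np.hstack(o))
# predicted pixels
s=status.sense();c=s['tcp_pos']
for n in('scene','top'):
    p=camera_params(n);f=210/np.tan(np.radians(p['fovy']/2));E=np.linalg.inv(p['extrinsics'])
    for P in[(c[0],c[1],.145),(c[0],c[1],.2),(c[0],c[1],.255),(.573,-.26,.2)]:
        q=E@np.append(P,1);print(n,P,p['cx']+f*q[0]/q[2],p['cy']+f*q[1]/q[2])
E
```

```text
F [ 0.15015966 -0.12783588 -5.09820306] [0.65711291 0.67516595 0.38778506] tcp [ 0.4974013  -0.23718304  0.20818948] gap 0.5877060634350837 t 26.75 tau [-6.32732190e-03 -4.16959119e+01 -1.71825010e+01]
scene (np.float64(0.49727701196785856), np.float64(-0.23709578376194654), 0.145) 200.20495786862233 214.1767412481124
scene (np.float64(0.49727701196785856), np.float64(-0.23709578376194654), 0.2) 197.29185475365074 201.46081606874597
scene (np.float64(0.49727701196785856), np.float64(-0.23709578376194654), 0.255) 194.16853259778276 187.82726817236056
scene (0.573, -0.26, 0.2) 193.51275637201914 226.59511013366065
top (np.float64(0.49727701196785856), np.float64(-0.23709578376194654), 0.145) 356.5247651109434 227.21373827670655
top (np.float64(0.49727701196785856), np.float64(-0.23709578376194654), 0.2) 360.88930639517855 226.61198121751553
top (np.float64(0.49727701196785856), np.float64(-0.23709578376194654), 0.255) 365.7050236052883 225.94801869831142
top (0.573, -0.26, 0.2) 370.34870818017475 195.0874673627815
```

View pics/f.png

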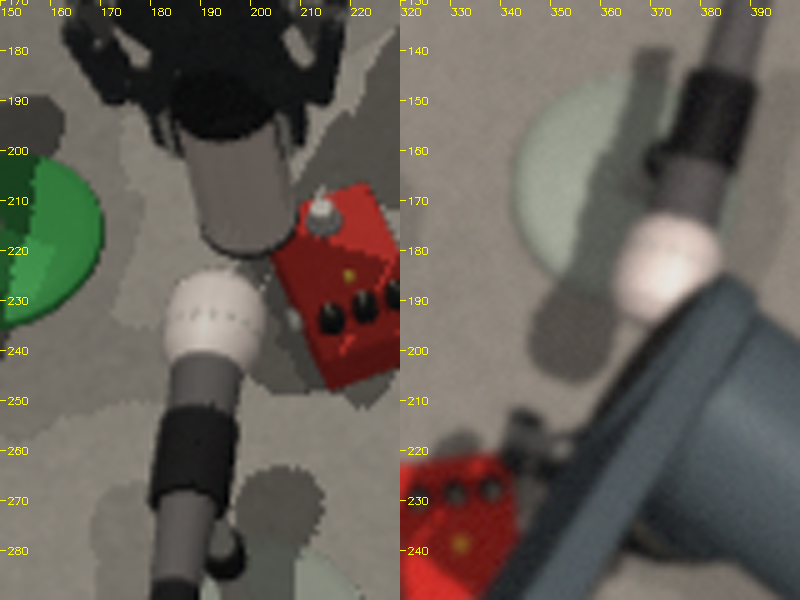

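In the final view the shaker is upright in front of the grille. Its cap at (194.5,189) and bottom edge at y = 221 are within about 1 px of prediction. There is a clear gap to the ball at (192,233), and the pedal hasn't moved.

Run:
```python
from station import status,ticket
s=status.sense();print(s['t'],s['tcp_pos'],abs(s['qd']).max(),s['force'])
print(ticket.sign_off())
```

```text
26.85 [ 0.49727701 -0.23709578  0.20794198] 0.0037998550540925477 [-0.18428373 -0.68421351 -5.85075113]
the job is handed in; nothing more can be done
None
```

I hefted the shakers from left to right, and the middle one is clearly the heaviest. They read about 2.3 N (left), 5.6 N (middle) and 1.2 N (right). The two lighter ones were set back on the tray, and a wrist picture afterwards showed both upright in their places.

I handed the job in at 26.9 s with the middle shaker held upright and still (80 N grip, joint speeds below 0.004 rad/s). By my measurements its axis is about 79 mm in front of the mic head and its middle is at z ≈ 0.201 m, against 0.200 m for the mic. The last picture shows a clear gap to the microphone and the pedal where it was. The mug and cowbell were last seen unmoved just before I lowered the shaker, and nothing went near them after that.

**Checks that disagreed:** The two cameras differed slightly on the mic ball. It came out at z 0.207 against the stated 0.200, and its x differed by about 5 mm. The scene camera also put the held shaker about 1 px lower than predicted. I used the stated mic height and the mean x, so distance and height are uncertain by a few millimetres.

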